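Seat the tube rack in the rack scanner and start the scan

TASK

Without picking it up, push the tube rack along the bench until its long side is flush against the front of the scanner and one end is right up against the scanner's upright end stop. Push on the rack itself, not on the tubes standing in it. Then press the start key on top of the scanner fully down and let it come up again, leaving the rack seated; do not move the jar, the bottle or the timer.

Things in the scene. Friction and masses are not known exactly. Their poses are not given: they have to be found in the camera images.
- rack: White solid plastic tube rack, a loose block 90 mm (its x) by 130 mm (its y) by 45 mm high, 0.25 to 0.5 kg, sliding on the steel bench. Origin at the centre of its underside. It starts on the robot's side of the scanner, its +x long side facing the scanner within about 20 degrees; that side goes flush against the scanner.
- tubes: Six short capped tubes fixed upright in the rack; the fingers must not push on them. Tops 65 mm above the bench, caps 16 mm across, at least 17 mm in from the rack's long sides and 34 mm from its ends. Same frame as the rack.
- scanner: White box fixed to the bench, 90 mm deep (its x), 360 mm wide (its y), 60 mm high; origin at the centre of its underside. Its flat front with a dark window is the plane x = -45 mm of its frame and looks to the robot. With the rack seated, the rack's origin is at x = -90 mm and y = +98 or -98 mm (the stop's side) in this frame, axes parallel.
- end_stop: Fixed upright dark steel plate at the scanner's left or right end (varies; y = +168 or -168 mm of its frame), 10 mm thick in y, sticking out 75 mm from the scanner's front, 2 to 72 mm above the bench. Origin mid-thickness, at the scanner's x, 60 mm up; axes parallel to the scanner's. The rack goes on its inner side, origins then 70 mm apart in y. The other end has only a flat cover.
- start_key_top (a point): Centre of the top of the round black start key, 30 mm across, standing 82 mm above the bench, in a grey housing on top of the scanner near the middle of its width. The key is pressed straight down.
- start_key (a joint): Travel of the start key in m: 0 up, 0.006 fully down; a spring returns it, fully down takes about 5 N.
- specimen_jar: Loose clear specimen jar, 60 mm across, 65 mm high, off to the left of the work. Bystander. Origin at the centre of its underside.
- reagent_bottle: Loose dark bottle, 56 mm across, 120 mm high, off to the right of the work. Bystander. Origin at the centre of its underside.
- timer: Loose small white bench timer, 60 by 70 by 22 mm, lying off to the right of the work. Bystander. Origin at the centre of its underside.
There are look-alikes about, which are no part of the job. Several things have the shape of the rack; the one meant has the colours described above. There is more than one size of the end_stop; the one meant has the size given above.

How it is judged:
By the outcome, as a careful person would: the job done as asked, in the order asked, and still so for the second after the job is handed in, with the robot touching nothing.
It also fails if it takes over 48 s, if anything falls off the work surface, if the arm or the gripper's body presses on something with over 40 N, if the wrist force passes 120 N, or if a joint passes its speed limit or range.

ROBOT

A 7-joint arm with a two-finger parallel gripper is mounted at the origin on the work surface. World frame = base frame: x ahead of the robot, y to its left, z up, the work surface at z = 0. Lengths are in m, angles in rad, forces in N, time in s.
With the tool pointing down it reaches from about 0.35 to 0.9 m from the base axis. Payload 7.2 kg.
Tool frame: the origin (TCP) lies between the finger pads; the fingertips stand 8 mm ahead of it and the grasp point (between the pads) lies 11 mm behind it; z points along the fingers, y is the line along which they close (so a half turn about z gives the same grasp; the last joint's range is limited). The gripper opens to 88 mm and grips with 3 to 60 N. Pads are 20 mm wide; open, the fingers measure 115 mm over their backs; the gripper's body (75 mm by 178 mm) begins 61 mm behind the grasp point.
Start: joints at [1.133, 0.411, -0.013, 1.596, 0.006, 1.134, -0.082], TCP at [0.226, -0.583, 0.231] pointing down, gripper open.
Joint ranges: [-2.95, 2.95], [-0.29, 1.99], [-1.47, 1.44], [0.14, 2.54], [-1.03, 4.17], [0.13, 1.85], [-2.86, 2.86]. Speed limits (rad/s): [2.39, 2.39, 3.01, 3.01, 3.14, 3.14, 3.14].

INTERFACE

Orientations are given as a rotation vector (axis times angle).
In Python, from bench import env gives the robot as it stands.
- The arm moves only by the shell command python3 -m crank 'ROWS' [OPENING] [FORCE]. ROWS is JSON, a list of rows, each a list of 4 numbers: the shift along the tool's x, y, z in m, then the turn about the tool's z in rad. A call has 1 to 10 rows; each row is the pose to reach, as a shift and turn from the pose commanded when the call began, along the tool's axes at that moment; what a row does not reach only later rows make up. A row lasts 1/8 s, in which the tool goes at most 62.5 mm and 10.7 degrees, less where a joint would pass 70% of its speed; a pose out of reach is approached as far as the arm can. A call with a gripper value outside its range is refused whole. OPENING is the closure, from 0 (fully open) to 1 (shut), set as the call begins (- or left out, the last holds). The fingers move at their own pace and stop on an object; FORCE is the grip in N (left out, the last holds). Time passes only in rows, so rows that repeat a pose let the fingers close. It gives the time, the measured TCP pose, the force, the opening and the grip force at its end, in the units of the state.
- env.get_state(): the state, without advancing time (a new reading comes with each control period).
- env.read_camera(name): name is "scene" or "top" or "wrist"; returns the picture (420x560x3 uint8, blue, green, red); there is no depth.
- env.camera_info(name): a dict with "mtx" (3x3 intrinsics, pixels), "k1" (the pictures are not rectified: a ray, as slopes to the right and down, at radius r is drawn at 1 + k1 r^2 times it, then the intrinsics apply), "origin" and "attitude" of the camera in the world; the wrist camera has in their place "tool_from_camera" (4x4, takes a point from camera to tool coordinates, whose origin is the TCP and whose axes are the flange's). Camera axes: x right, y down, z forward; pixel columns grow to the right and rows downward; lengths in m; the calibration is good to about 2 mm. A picture is of the moment at which its call begins: read the wrist's pose just before it. camera_info takes no time and is no camera call.
- env.sign_off(): hands the job in; it is judged then, once.
Trained networks look in the newest picture that a camera, given by its name, has taken for a name from the list of things; names that differ only in an ending like _2 or _b are one class to them, and where a whole thing is asked for, a point or a joint stands for the part that bears it (a point fixed in the world has none). Each returns a list of dicts, best first, with "confidence" (0 to 1); they miss things now and then, are a little off and sometimes report something else, mostly with a low value. They report only what shows in the picture. A call takes as long as a camera call. They do not tell look-alikes from the thing itself.
- env.recognise(camera, query): "centre" ([column, row] in pixels, amid what is visible of it).
- env.spot_point(camera, query): "centre" ([column, row] in pixels: a listed point, or the origin of a listed thing).
The state is a dict: "clock": time; "q": joint angles; "qd": joint speeds; "joint_torque": joint torques, N m; "tool_pos": TCP position; "tool_rot": TCP orientation; "ft_force": force on the tool from outside, world axes, zero at the start; "moment": the same for the moment, N m; "grip_width": finger opening in m; "grasp_force": force on a finger pad.
Only numpy, scipy, OpenCV 4.12 (cv2) and the standard library are available. Lean on these libraries where they do the work, as an engineer would, in place of code of your own. Each camera call takes 0.05 s, during which the arm holds its last target. There are 200 camera calls.

## Working session

There is one attempt and no reset: what is moved stays moved. The work goes in short steps, Python scripts to look and compute and a shell command to move; the robot and the scene stay as the last step left them, time stands still between calls to the robot, and variables do not carry over. Pictures are saved under pics/ and viewed, at most 10 in all, crops included, and the job is handed in when it is done.

```bash
mkdir -p pics
cat > h.py <<'E'
import numpy as np, cv2
from scipy.spatial.transform import Rotation as R
from bench import env
def cam(name):
    c=env.camera_info(name); return c
def att(c):
    a=np.array(c["attitude"],float)
    return a if a.shape==(3,3) else R.from_rotvec(a).as_matrix()
def ray(c,px):
    K=np.array(c["mtx"]); d=np.array([c["k1"],0,0,0,0],float)
    p=cv2.undistortPoints(np.array([[px]],float),K,d)[0,0]
    return np.array([p[0],p[1],1.])
def at_z(name,px,z,pose=None):
    c=cam(name)
    if name=="wrist":
        s=pose or env.get_state(); T=np.array(c["tool_from_camera"]); Rt=R.from_rotvec(s["tool_rot"]).as_matrix()
        A=Rt@T[:3,:3]; o=Rt@T[:3,3]+np.array(s["tool_pos"])
    else: A=att(c); o=np.array(c["origin"],float)
    d=A@ray(c,px); return o+d*(z-o[2])/d[2]
def proj(name,P):
    c=cam(name); A=att(c); o=np.array(c["origin"],float)
    p=(np.atleast_2d(P)-o)@A; u=p[:,:2]/p[:,2:]
    u=u*(1+c["k1"]*(u**2).sum(1,keepdims=True)); K=np.array(c["mtx"])
    return u@K[:2,:2].T+K[:2,2]
E
python3 - <<'E'
from h import *
print(env.camera_info("top"),env.camera_info("scene"),env.camera_info("wrist"))
for n in("top","scene"):
    im=env.read_camera(n); cv2.imwrite(f"pics/{n}0.png",im)
    for q in("rack","scanner","end_stop","start_key_top","specimen_jar","reagent_bottle","timer"):
        print(n,q,[(np.round(d["centre"]),round(d["confidence"],2)) for d in env.spot_point(n,q)])
print(env.get_state())
E
```

```text
{'mtx': array([[540.30723507,   0.        , 282.21698888],
       [  0.        , 540.30723507, 214.31772939],
       [  0.        ,   0.        ,   1.        ]]), 'k1': -0.19091532470389477, 'origin': array([0.25482984, 0.00893235, 1.74774321]), 'attitude': array([-2.1038777 ,  2.14972049, -0.20925631])} {'mtx': array([[435.94552652,   0.        , 276.52283733],
       [  0.        , 435.94552652, 210.74770699],
       [  0.        ,   0.        ,   1.        ]]), 'k1': -0.13056808886029272, 'origin': array([1.22205656, 0.20854134, 0.92380317]), 'attitude': array([-1.51630757, -2.14981209,  0.75228615])} {'mtx': array([[338.92232813,   0.        , 281.4814655 ],
       [  0.        , 338.92232813, 207.88980212],
       [  0.        ,   0.        ,   1.        ]]), 'k1': -0.02686620741477583, 'tool_from_camera': array([[-6.20036705e-04, -9.57327955e-01, -2.89003119e-01,
         7.88188035e-02],
       [ 9.99999794e-01, -6.41158535e-04, -2.15831194e-05,
        -1.85059365e-04],
       [-1.64634693e-04, -2.89003072e-01,  9.57328155e-01,
        -1.53091680e-01],
       [ 0.00000000e+0
[... 891 characters left out ...]
73)]
{'clock': 0.8, 'q': array([ 1.13275898,  0.41108768, -0.01269616,  1.59620465,  0.00564779,
        1.13431926, -0.08217497]), 'qd': array([-0.00064217, -0.00015276, -0.00088597,  0.00011792, -0.00216192,
       -0.00023211, -0.00143354]), 'joint_torque': array([-6.31120038e-04, -5.87664127e+01,  6.40720781e-01, -2.91366899e+01,
       -5.38802741e-02,  1.05894284e-02,  4.06290758e-05]), 'tool_pos': array([ 0.22588598, -0.58274798,  0.2306593 ]), 'tool_rot': array([ 3.08799015e+00,  5.77707663e-01, -6.12617533e-05]), 'ft_force': array([-0.44145772,  0.48297245,  0.41825511]), 'moment': array([-0.01951123,  0.02797246, -0.02154806]), 'grasp_force': 0.0, 'grip_width': 0.08782677071510785}
```

View pics/top0.png

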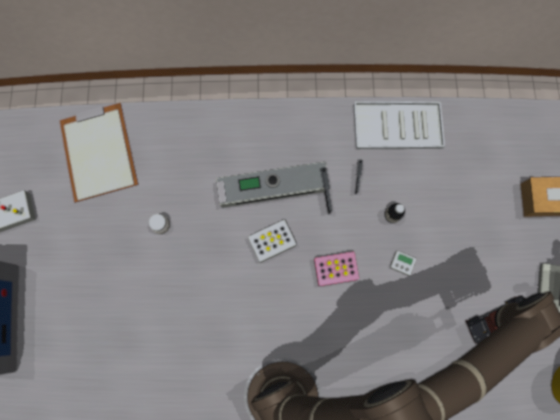

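View pics/scene0.png

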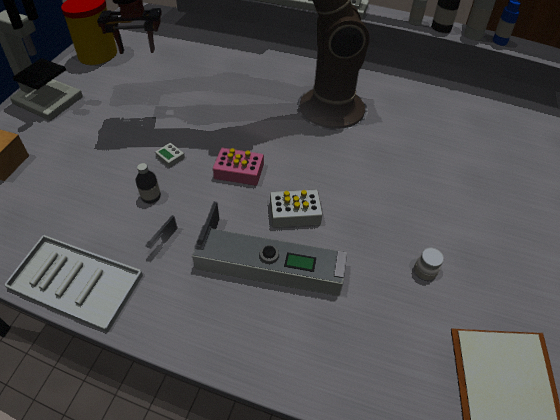

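The top picture shows two rack-shaped things: white at (272,242) and pink at (333,266). The white one fits the description. There are also two stop plates: one joined to the scanner's right end at about (327,190), and a loose one at (359,176). The one on the scanner fits. I'll confirm both in an enlarged crop.

Run:
```python
from h import *
im=cv2.imread("pics/top0.png")
c=cv2.resize(im[150:290,205:375],None,fx=4.5,fy=4.2,interpolation=cv2.INTER_CUBIC)
c=cv2.resize(im[150:290,205:375],None,fx=4,fy=4,interpolation=cv2.INTER_CUBIC); cv2.imwrite("pics/crop.png",c)
for n,q in (("top",(272,242)),("scene",(298,212))): print("rack origin",at_z(n,q,0))
for n,q in (("top",(276,185)),("scene",(267,267))): print("scanner",at_z(n,q,0))
for n,q in (("top",(327,174)),("top",(361,166)),("scene",(150,242)),("scene",(199,242))): print("stop",at_z(n,q,.06))
for n,q in (("top",(270,179)),("scene",(269,248))): print("key",at_z(n,q,.082))
for n,q in (("top",(160,227)),("top",(393,213)),("top",(401,263))): print(at_z(n,q,0))
```

```text
rack origin [0.4951323  0.02543103 0.        ]
rack origin [0.48718145 0.03126456 0.        ]
scanner [0.68607132 0.00855605 0.        ]
scanner [0.68148654 0.01184943 0.        ]
stop [ 0.70464259 -0.15706678  0.06      ]
stop [ 0.72969921 -0.26933433  0.06      ]
stop [ 0.74809845 -0.26680513  0.06      ]
stop [ 0.70653299 -0.15427006  0.06      ]
key [0.68588114 0.02726147 0.082     ]
key [0.67903333 0.01590342 0.082     ]
[0.55211932 0.39500259 0.        ]
[ 0.5830843  -0.37840308  0.        ]
[ 0.41582376 -0.3955599   0.        ]
```

View pics/crop.png

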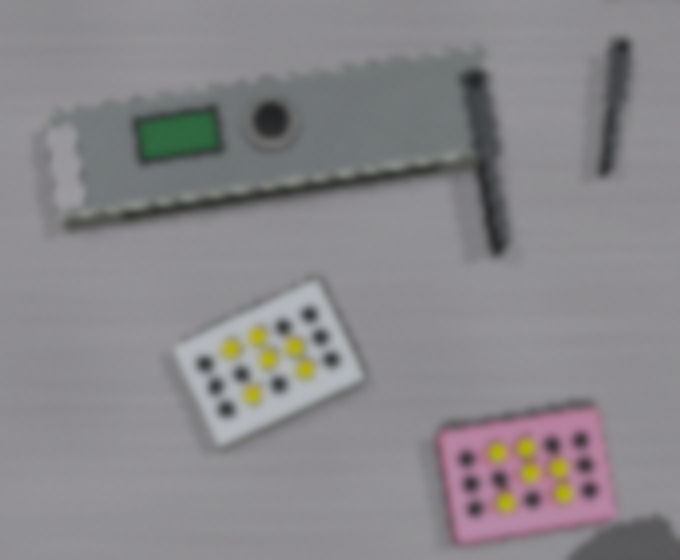

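The crop confirms it. The white rack with yellow caps has crop corners (175,348), (320,278), (366,380) and (222,447). The larger stop plate is joined to the scanner's right end, running from (473,75) to (497,250). Next I'll fit the poses.

Run:
```python
from h import *
from scipy.optimize import least_squares
f=lambda p:(p[0]/4+205,p[1]/4+150)
im=cv2.imread("pics/top0.png").astype(int)
g=im.min(2); m=((g>150)).astype(np.uint8)
sub=np.zeros_like(m); sub[212:268,242:302]=1
cn,_=cv2.findContours(m*sub,cv2.RETR_EXTERNAL,cv2.CHAIN_APPROX_NONE); c=max(cn,key=cv2.contourArea)
print("auto",cv2.boxPoints(cv2.minAreaRect(c)))
P=np.array([at_z("top",f(p),.045) for p in((175,348),(320,278),(366,380),(222,447))])
print(P[:,:2],"ctr",P.mean(0)); 
d=P[0]-P[1]+P[3]-P[2]; print("rack yaw",np.degrees(np.arctan2(-d[0],d[1])))
print("lens",np.linalg.norm(P[0]-P[1]),np.linalg.norm(P[1]-P[2]))
a=at_z("top",f((68,215)),.06);b=at_z("top",f((475,155)),.06);d=a-b
print("scanner front",a,b,np.linalg.norm(d),"yaw",np.degrees(np.arctan2(-d[0],d[1])))
s=at_z("top",f((473,75)),.072);t=at_z("top",f((497,250)),.072);d=s-t
print("stop",s,t,"yaw",np.degrees(np.arctan2(d[1],d[0])),np.linalg.norm(d))
print("key",at_z("top",f((270,118)),.082))
print(env.get_state()["clock"])
```

```text
auto [[247.33388 236.31227]
 [283.79184 219.22261]
 [295.41718 244.02324]
 [258.9592  261.1129 ]]
[[ 0.50652347  0.09873959]
 [ 0.56072471 -0.01798096]
 [ 0.47766965 -0.05260715]
 [ 0.42671105  0.06254759]] ctr [0.49290722 0.02267477 0.045     ]
rack yaw 24.395195295524
lens 0.12869134217173908 0.08998397791714506
scanner front [0.61335931 0.18242266 0.06      ] [ 0.65580984 -0.14464557  0.06      ] 0.32981157798203686 yaw 7.395137753664437
stop [ 0.7191365  -0.14448417  0.072     ] [ 0.57541699 -0.15813337  0.072     ] yaw 5.425169803780317 0.14436619568643932
key [0.68407342 0.01934308 0.082     ]
0.8
```

```bash
cat >> h.py <<'E'
def plan(*tg):
    s=env.get_state(); p=np.array(s["tool_pos"]); M=R.from_rotvec(s["tool_rot"]).as_matrix()
    psi=np.degrees(np.arctan2(M[1,0],M[0,0])); print("t",round(s["clock"],2),"at",p.round(4),"psi",round(psi,1),"F",s["ft_force"].round(1),"w",round(s["grip_width"],3))
    for x,y,z,a in tg:
        d=M.T@(np.array([x,y,z])-p); t=-np.radians((a-psi+180)%360-180); print([round(float(v),3) for v in (*d,t)], "deg",round(np.degrees(t)))
E
python3 - <<'E'
from h import *
plan((.454,.109,.22,114.4),(.454,.109,.03,114.4))
E
```

```text
t 0.8 at [ 0.2259 -0.5827  0.2307] psi 21.2 F [-0.4  0.5  0.4] w 0.088
[0.463, -0.562, 0.011, -1.627] deg -93
[0.463, -0.563, 0.201, -1.627] deg -93
```

```bash
python3 -m crank '[[0.463,-0.562,0.01,-1.627],[0.463,-0.562,0.01,-1.627],[0.463,-0.562,0.01,-1.627],[0.463,-0.562,0.01,-1.627],[0.463,-0.562,0.01,-1.627],[0.463,-0.562,0.01,-1.627],[0.463,-0.562,0.01,-1.627],[0.463,-0.562,0.01,-1.627],[0.463,-0.562,0.01,-1.627],[0.463,-0.562,0.01,-1.627]]' 0.43
python3 -c "
from h import *
plan((.454,.109,.22,114.4),(.454,.109,.028,114.4))"
```

```text
clock: 2.05
tool_pos: [0.4226, 0.0123, 0.2226]
tool_rot: [1.699, 2.64, 0.0]
ft_force: [1.4, -0.5, -0.4]
grip_width: 0.0497
grasp_force: 0.0
t 2.05 at [0.4226 0.0123 0.2226] psi 114.5 F [ 1.4 -0.5 -0.4] w 0.05
[0.075, 0.069, 0.003, 0.001] deg 0
[0.075, 0.068, 0.195, 0.001] deg 0
```

```bash
python3 -m crank '[[0.07,0.065,0,0],[0.07,0.065,0,0],[0.07,0.065,0,0],[0.07,0.065,0,0]]'
python3 - <<'E'
from h import *
plan((.454,.109,.028,114.4))
s=env.get_state();im=env.read_camera("wrist");cv2.imwrite("pics/w1.png",im)
print([(d["centre"],d["confidence"],at_z("wrist",d["centre"],0,s)) for d in env.spot_point("wrist","rack")])
E
```

```text
clock: 2.55
tool_pos: [0.4521, 0.1004, 0.2219]
tool_rot: [-1.702, -2.641, 0.001]
ft_force: [-0.1, 0.9, 0.2]
grip_width: 0.0503
grasp_force: 0.0
t 2.55 at [0.4521 0.1004 0.2219] psi 114.4 F [-0.1  0.9  0.2] w 0.05
[0.007, 0.005, 0.194, -0.0] deg 0
[]
```

```bash
python3 -m crank '[[0.012,0.005,0.06,0],[0.012,0.005,0.12,0],[0.012,0.005,0.17,0],[0.012,0.005,0.194,0],[0.012,0.005,0.194,0]]'
python3 - <<'E'
from h import *
C0=np.array([.493,.0227]); 
T=[]
L=.1137
T.append((*(C0+.078*np.array([-.413,.911])),.028,114.4))
# arc
a0=np.radians(24.4); da=np.radians(-17.4); C=C0.copy(); n=9; s=L/np.sinc(da/2/np.pi)
for i in range(n):
    am=a0+da*(i+.5)/n; C=C+s/n*np.array([np.sin(am),-np.cos(am)]); a=a0+da*(i+1)/n
    T.append((*(C+.075*np.array([-np.sin(a),np.cos(a)])),.028,90+np.degrees(a)))
print(C); plan(*T)
E
```

```text
clock: 3.28
tool_pos: [0.4507, 0.1128, 0.0268]
tool_rot: [-1.702, -2.638, 0.004]
ft_force: [0.1, 0.5, 0.4]
grip_width: 0.0495
grasp_force: 0.0
[ 0.52376873 -0.08676324]
t 3.27 at [0.4507 0.1128 0.0268] psi 114.3 F [0.1 0.5 0.4] w 0.05
[-0.021, 0.001, -0.001, -0.001] deg 0
[-0.037, 0.004, -0.001, 0.033] deg 2
[-0.05, 0.006, -0.001, 0.066] deg 4
[-0.063, 0.007, -0.001, 0.1] deg 6
[-0.076, 0.008, -0.001, 0.134] deg 8
[-0.089, 0.009, -0.001, 0.168] deg 10
[-0.102, 0.009, -0.001, 0.201] deg 12
[-0.115, 0.009, -0.001, 0.235] deg 13
[-0.127, 0.008, -0.001, 0.269] deg 15
[-0.14, 0.007, -0.001, 0.303] deg 17
```

```bash
python3 -m crank '[[-0.021,0.001,-0.001,0],[-0.037,0.004,-0.001,0.033],[-0.05,0.006,-0.001,0.066],[-0.063,0.007,-0.001,0.1],[-0.076,0.008,-0.001,0.134],[-0.089,0.009,-0.001,0.168],[-0.102,0.009,-0.001,0.2],[-0.115,0.009,-0.001,0.235],[-0.127,0.008,-0.001,0.27],[-0.135,0.007,-0.001,0.305]]'
python3 -m crank '[[0,0,0,0],[0.02,0,0,0],[0.03,0,0,0],[0.03,0,-0.06,0],[0.03,0,-0.12,0],[0.03,0,-0.12,0]]' 0
python3 - <<'E'
from h import *
plan()
s=env.get_state();im=env.read_camera("wrist")
t=env.read_camera("top")
c=cv2.resize(t[140:280,205:375],None,fx=4,fy=4,interpolation=cv2.INTER_CUBIC); cv2.imwrite("pics/t2.png",c)
for n in("top","scene"):
    if n=="scene":env.read_camera(n)
    print([(d["centre"],d["confidence"],at_z(n,d["centre"],0)) for d in env.spot_point(n,"rack")])
E
```

```text
clock: 4.53
tool_pos: [0.5144, -0.0068, 0.029]
tool_rot: [2.086, 2.348, -0.0]
ft_force: [-0.3, 3.2, 1.6]
grip_width: 0.0499
grasp_force: 1.3
clock: 5.28
tool_pos: [0.5129, 0.0243, 0.1533]
tool_rot: [2.079, 2.347, 0.007]
ft_force: [0.7, -0.3, -0.4]
grip_width: 0.0879
grasp_force: 0.0
t 5.28 at [0.5129 0.0243 0.1533] psi 96.9 F [ 0.7 -0.3 -0.4] w 0.088
[([302.6, 233.4], 0.83, array([ 0.52137852, -0.07522484,  0.        ])), ([335.4, 266.7], 0.58, array([ 0.40964593, -0.17873764,  0.        ]))]
[([255.0, 207.5], 0.88, array([ 0.51260248, -0.08486856,  0.        ])), ([237.4, 172.6], 0.78, array([ 0.4055412 , -0.18173213,  0.        ]))]
```

View pics/t2.png

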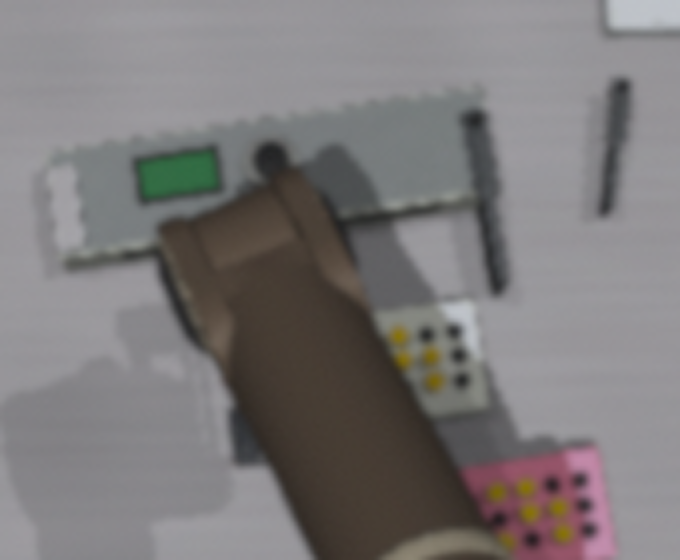

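The rack is now parallel to the scanner. Its right front corner is at crop (477,300), just short of the stop tip at (497,290). Next I push on its long rear side.

```bash
python3 -c "
from h import *
plan((.457,-.070,.153,7),(.457,-.07,.028,7))"
```

```text
t 5.53 at [0.5094 0.0236 0.1477] psi 96.9 F [ 0.6 -0.3 -0.6] w 0.088
[-0.087, -0.063, -0.005, 1.57] deg 90
[-0.087, -0.063, 0.12, 1.57] deg 90
```

```bash
python3 -m crank '[[-0.087,-0.063,-0.005,1.57],[-0.087,-0.063,-0.005,1.57],[-0.087,-0.063,-0.005,1.57],[-0.087,-0.063,-0.005,1.57],[-0.087,-0.063,-0.005,1.57],[-0.087,-0.063,-0.005,1.57],[-0.087,-0.063,-0.005,1.57],[-0.087,-0.063,-0.005,1.57],[-0.087,-0.063,-0.005,1.57],[-0.087,-0.063,-0.005,1.57]]' 0.36
python3 - <<'E'
from h import *
plan((.457,-.07,.153,7),(.457,-.07,.028,7))
s=env.get_state();im=env.read_camera("wrist");cv2.imwrite("pics/w2.png",im)
print([(d["centre"],d["confidence"],at_z("wrist",d["centre"],0,s)) for d in env.spot_point("wrist","rack")])
print([(d["centre"],d["confidence"],at_z("wrist",d["centre"],.06,s)) for d in env.spot_point("wrist","end_stop")])
print([(d["centre"],d["confidence"],at_z("wrist",d["centre"],.082,s)) for d in env.spot_point("wrist","start_key_top")])
E
```

```text
clock: 6.78
tool_pos: [0.4577, -0.0698, 0.1529]
tool_rot: [-3.135, -0.193, 0.004]
ft_force: [-0.7, -0.5, -0.3]
grip_width: 0.0562
grasp_force: 0.0
t 6.78 at [ 0.4577 -0.0698  0.1529] psi 7.0 F [-0.7 -0.5 -0.3] w 0.056
[-0.001, 0.0, -0.0, 0.001] deg 0
[-0.0, 0.0, 0.125, 0.001] deg 0
[([384.5, 261.3], 0.96, array([ 0.4013095 , -0.17986312,  0.        ])), ([304.2, 126.1], 0.8, array([ 0.5210164, -0.0821237,  0.       ]))]
[]
[]
```

View pics/w2.png

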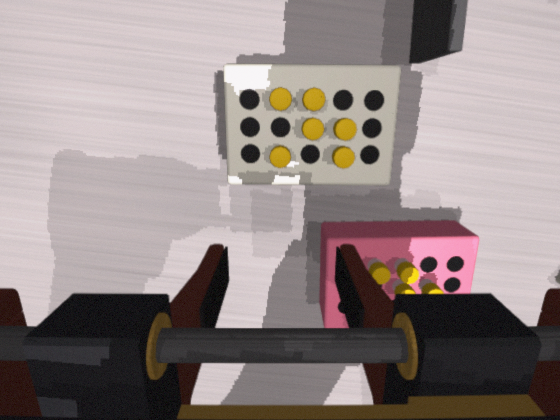

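The wrist view shows the white rack with corners (225,65), (398,67), (391,184) and (228,183). The pink rack's near corner is at about (321,222), and the stop tip's lower inner corner is at (412,62). I'll work out the clearances.

Run:
```python
from h import *
a=np.radians(7);E=np.array([[np.cos(a),np.sin(a)],[-np.sin(a),np.cos(a)]])
for n,p,z in (("wTL",(225,65),.045),("wTR",(398,67),.045),("wBR",(391,184),.045),("wBL",(228,183),.045),("pTL",(321,222),.045),("pTR",(466,222),.045),("stop low",(412,62),.002),("tip up",(418,0),.072)):
    P=at_z("wrist",p,z)[:2]; print(n,P.round(4),"scan-aligned",(E@P).round(4))
print("tool",E@env.get_state()["tool_pos"][:2])
```

```text
wTL [ 0.5594 -0.0166] scan-aligned [ 0.5533 -0.0846]
wTR [ 0.5736 -0.1405] scan-aligned [ 0.5522 -0.2093]
wBR [ 0.4881 -0.1537] scan-aligned [ 0.4657 -0.212 ]
wBL [ 0.4731 -0.0256] scan-aligned [ 0.4665 -0.083 ]
pTL [ 0.4499 -0.1035] scan-aligned [ 0.4339 -0.1576]
pTR [ 0.4644 -0.2223] scan-aligned [ 0.4338 -0.2773]
stop low [ 0.5851 -0.1645] scan-aligned [ 0.5606 -0.2346]
tip up [ 0.6095 -0.1363] scan-aligned [ 0.5883 -0.2096]
tool [ 0.44623144 -0.12532349]
```

```bash
python3 -m crank '[[0.003,-0.005,0.06,0],[0.003,-0.005,0.11,0],[0.003,-0.005,0.125,0],[0.003,-0.005,0.125,0],[0.01,-0.005,0.125,0],[0.02,-0.005,0.125,0],[0.03,-0.005,0.125,0],[0.04,-0.005,0.125,0],[0.05,-0.005,0.125,0],[0.06,-0.005,0.125,0]]' 0.5
python3 -m crank '[[0.007,0,0,0],[0.012,0,0,0],[0.015,0,0,0],[0.018,0,0,0]]'
```

```text
clock: 8.22
tool_pos: [0.518, -0.0577, 0.029]
tool_rot: [3.136, 0.191, -0.0]
ft_force: [-4.0, -0.1, 1.9]
grip_width: 0.0437
grasp_force: 1.6
clock: 8.72
tool_pos: [0.5353, -0.0556, 0.0289]
tool_rot: [-3.136, -0.191, 0.0]
ft_force: [-0.7, -0.4, 0.5]
grip_width: 0.0441
grasp_force: 0.8
```

```bash
python3 -m crank '[[0.002,0,0,0],[0.004,0,0,0],[0.005,0,0,0],[0.006,0,0,0]]'
python3 -m crank '[[0.001,0,0,0],[0.002,0,0,0],[0.002,0,0,0]]'
```

```text
clock: 9.22
tool_pos: [0.5412, -0.0549, 0.029]
tool_rot: [3.136, 0.191, -0.0]
ft_force: [-1.3, 0.1, -1.4]
grip_width: 0.0439
grasp_force: 0.7
clock: 9.6
tool_pos: [0.5421, -0.0548, 0.029]
tool_rot: [3.135, 0.191, -0.003]
ft_force: [-5.5, -1.0, 3.7]
grip_width: 0.0441
grasp_force: 2.8
```

```bash
python3 -m crank '[[0.001,0,0,0],[0.002,0,0,0],[0.002,0,0,0]]'
python3 -m crank '[[0.001,0,0,0],[0.002,0,0,0],[0.002,0,0,0]]'
```

```text
clock: 9.98
tool_pos: [0.5421, -0.0548, 0.0288]
tool_rot: [3.135, 0.191, -0.009]
ft_force: [-11.8, -1.4, 8.9]
grip_width: 0.0441
grasp_force: 5.7
clock: 10.35
tool_pos: [0.5421, -0.0549, 0.0285]
tool_rot: [3.135, 0.191, -0.015]
ft_force: [-17.0, -1.0, 13.0]
grip_width: 0.0445
grasp_force: 8.4
```

```bash
python3 -m crank '[[-0.02,0,0,0],[-0.02,0,-0.05,0],[-0.02,0,-0.11,0],[-0.02,0,-0.13,0],[-0.02,0,-0.13,0]]'
python3 - <<'E'
from h import *
a=np.radians(7);E=np.array([[np.cos(a),np.sin(a)],[-np.sin(a),np.cos(a)]])
P=E.T@np.array([.583,-.050])
plan((*P,.155,97),(*P,.03,97))
s=env.get_state();im=env.read_camera("wrist");cv2.imwrite("pics/w3.png",im)
E
```

```text
clock: 10.98
tool_pos: [0.529, -0.0566, 0.1611]
tool_rot: [3.135, 0.191, 0.008]
ft_force: [-0.2, 0.8, -0.5]
grip_width: 0.0438
grasp_force: 0.0
t 10.97 at [ 0.529  -0.0566  0.1611] psi 7.0 F [-0.2  0.8 -0.5] w 0.044
[0.065, -0.071, 0.006, -1.571] deg -90
[0.064, -0.071, 0.131, -1.571] deg -90
```

View pics/w3.png

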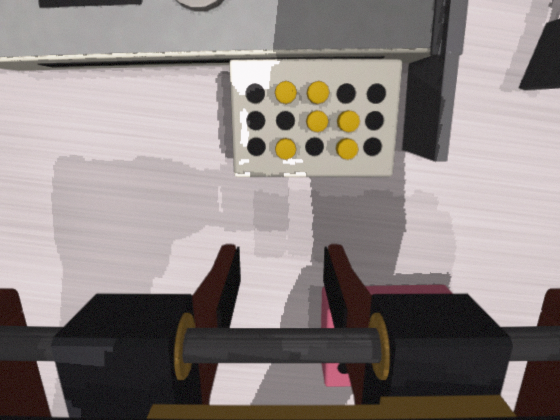

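The rack is against the scanner's front, with about 10–20 mm left to the stop at (405–440,155). The scanner edge slopes slightly relative to the rack's front edge, so I'll measure both.

Run:
```python
from h import *
im=cv2.imread("pics/w3.png"); g=im.min(2).astype(float); g=cv2.GaussianBlur(g,(3,3),0)
def fit(cols,r0,r1,sgn,z,nm):
    W=[]
    for c in cols:
        d=np.diff(g[r0:r1,c])*sgn; r=r0+d.argmax()+.5; W.append(at_z("wrist",(c,r),z)[:2])
    W=np.array(W); vx,vy,x0,y0=cv2.fitLine(W.astype(np.float32),cv2.DIST_HUBER,0,.001,.001).ravel()
    n=np.array([-vy,vx]); print(nm,"yaw",round(np.degrees(np.arctan(-vx/vy)),2),"pt",(x0,y0),"rms",np.std((W-[x0,y0])@n))
fit(range(20,225,5),52,80,-1,.06,"scan L dark edge")
fit(range(240,425,5),44,59,-1,.06,"scan R")
fit(range(245,390,4),55,72,1,.045,"rack front")
fit(range(245,385,4),165,186,-1,.045,"rack back -")
for c in (50,150,260,300,350): print(c,g[46:72,c].astype(int))
```

```text
scan L dark edge yaw 7.81 pt (np.float32(0.62570703), np.float32(0.068413265)) rms 0.00024816998046756024
scan R yaw 7.74 pt (np.float32(0.6464365), np.float32(-0.08389736)) rms 0.0002447543650346265
rack front yaw 7.5 pt (np.float32(0.6422981), np.float32(-0.06719638)) rms 0.000167590789514983
rack back - yaw 6.34 pt (np.float32(0.5566304), np.float32(-0.07898892)) rms 0.001432120075493703
50 [163 164 164 164 163 164 164 162 170 195 215 215 198 163 125 104  86  56
  30  22  40  74  98 121 153 176]
150 [168 168 169 169 170 173 189 212 216 198 164 126 102  83  57  32  20  29
  58  90 114 137 158 176 188 191]
260 [173 173 173 183 207 221 215 192 155 122 100  84  86 127 190 232 246 247
 247 247 247 247 247 247 247 247]
300 [107 106 108 121 134 134 123 106  88  77  67  54  72 119 154 169 177 179
 179 180 180 180 180 180 179 179]
350 [107 109 118 130 136 130 114  94  80  69  52  42  68 117 153 168 174 176
 176 176 177 177 178 178 178 177]
```

```bash
python3 -m crank '[[0.064,-0.071,0.006,-1.584],[0.064,-0.071,0.006,-1.584],[0.064,-0.071,0.006,-1.584],[0.064,-0.071,0.006,-1.584],[0.064,-0.071,0.006,-1.584],[0.064,-0.071,0.006,-1.584],[0.064,-0.071,0.006,-1.584],[0.064,-0.071,0.006,-1.584],[0.064,-0.071,0.006,-1.584],[0.064,-0.071,0.006,-1.584]]'
python3 - <<'E'
from h import *
a=np.radians(7);E=np.array([[np.cos(a),np.sin(a)],[-np.sin(a),np.cos(a)]])
P=E.T@np.array([.583,-.050])
plan((*P,.155,97.75),(*P,.03,97.75))
E
```

```text
clock: 12.28
tool_pos: [0.5815, 0.0217, 0.1512]
tool_rot: [-2.066, -2.364, 0.002]
ft_force: [-0.3, 0.0, 0.4]
grip_width: 0.0439
grasp_force: 0.0
t 12.28 at [0.5815 0.0217 0.1512] psi 97.7 F [-0.3  0.   0.4] w 0.044
[-0.001, 0.003, -0.004, -0.001] deg 0
[-0.001, 0.003, 0.121, -0.001] deg 0
```

```bash
python3 -m crank '[[0,0,0.06,0],[0,0,0.11,0],[0,0,0.121,0],[0,0,0.121,0],[-0.01,0,0.121,0],[-0.02,0,0.121,0],[-0.026,0,0.121,0],[-0.032,0,0.121,0],[-0.036,0,0.121,0],[-0.038,0,0.121,0]]'
python3 -m crank '[[-0.002,0,0,0],[-0.004,0,0,0],[-0.005,0,0,0]]'
```

```text
clock: 13.52
tool_pos: [0.5874, -0.016, 0.0321]
tool_rot: [2.067, 2.366, 0.0]
ft_force: [-1.2, 2.7, 2.1]
grip_width: 0.044
grasp_force: 1.6
clock: 13.9
tool_pos: [0.5875, -0.0181, 0.0321]
tool_rot: [-2.063, -2.366, -0.003]
ft_force: [-2.5, 10.1, 3.2]
grip_width: 0.0439
grasp_force: 5.4
```

```bash
python3 -m crank '[[-0.001,0,0,0],[-0.002,0,0,0],[-0.002,0,0,0]]'
python3 -m crank '[[-0.002,0,0,0],[-0.003,0,0,0],[-0.003,0,0,0]]'
```

```text
clock: 14.28
tool_pos: [0.5874, -0.0181, 0.0321]
tool_rot: [-2.06, -2.366, -0.005]
ft_force: [-3.7, 12.9, 3.6]
grip_width: 0.0442
grasp_force: 6.9
clock: 14.65
tool_pos: [0.5874, -0.0182, 0.0321]
tool_rot: [-2.057, -2.366, -0.008]
ft_force: [-4.3, 19.3, 5.5]
grip_width: 0.0441
grasp_force: 10.2
```

```bash
python3 -m crank '[[0.015,0,0,0],[0.02,0,-0.05,0],[0.02,0,-0.1,0],[0.02,0,-0.14,0],[0.02,0,-0.14,0]]'
python3 -c "
from h import *
plan((.545,-.08,.165,7.75))"
```

```text
clock: 15.28
tool_pos: [0.5876, -0.0069, 0.175]
tool_rot: [2.065, 2.361, 0.003]
ft_force: [0.1, 0.3, -0.7]
grip_width: 0.044
grasp_force: 0.0
t 15.28 at [ 0.5876 -0.0069  0.175 ] psi 97.7 F [ 0.1  0.3 -0.7] w 0.044
[-0.067, -0.052, 0.01, 1.569] deg 90
```

```bash
python3 -m crank '[[-0.067,-0.052,0.01,1.57],[-0.067,-0.052,0.01,1.57],[-0.067,-0.052,0.01,1.57],[-0.067,-0.052,0.01,1.57],[-0.067,-0.052,0.01,1.57],[-0.067,-0.052,0.01,1.57],[-0.067,-0.052,0.01,1.57],[-0.067,-0.052,0.01,1.57],[-0.067,-0.052,0.01,1.57],[-0.067,-0.052,0.01,1.57]]' 1
python3 - <<'E'
from h import *
plan()
s=env.get_state();im=env.read_camera("wrist");cv2.imwrite("pics/w4.png",im)
print([(d["centre"],d["confidence"],at_z("wrist",d["centre"],.082,s)) for d in env.spot_point("wrist","start_key_top")])
E
```

```text
clock: 16.52
tool_pos: [0.5426, -0.0801, 0.1608]
tool_rot: [3.134, 0.213, -0.004]
ft_force: [0.0, -0.8, 0.3]
grip_width: 0.0005
grasp_force: 0.0
t 16.52 at [ 0.5426 -0.0801  0.1608] psi 7.8 F [ 0.  -0.8  0.3] w 0.001
[]
```

View pics/w4.png

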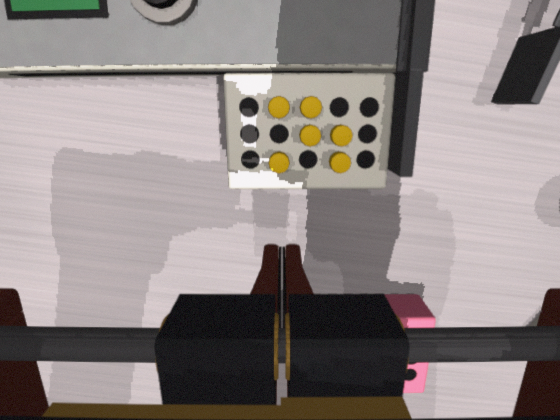

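The wrist view shows the rack's front edge (225–387, row 74) flush with the scanner and its right end at the stop (390,150). I'll make sure it's seated with a light push on the middle of the rear side.

```bash
python3 -c "
from h import *
plan((.530,-.1015,.16,7.75),(.530,-.1015,.03,7.75),(.546,-.0993,.03,7.75))"
```

```text
t 16.62 at [ 0.5429 -0.0799  0.1612] psi 7.9 F [ 0.6 -0.6 -0.7] w 0.001
[-0.016, 0.02, 0.001, 0.002] deg 0
[-0.016, 0.02, 0.131, 0.002] deg 0
[0.001, 0.02, 0.131, 0.002] deg 0
```

```bash
python3 -m crank '[[-0.016,0.02,0,0],[-0.016,0.02,0.06,0],[-0.016,0.02,0.11,0],[-0.016,0.02,0.13,0],[-0.016,0.02,0.13,0],[-0.008,0.02,0.13,0],[-0.003,0.02,0.13,0],[-0.001,0.02,0.13,0]]'
python3 -m crank '[[0.001,0,0,0],[0.002,0,0,0],[0.003,0,0,0]]'
```

```text
clock: 17.62
tool_pos: [0.5464, -0.0994, 0.033]
tool_rot: [3.134, 0.213, 0.003]
ft_force: [-0.5, 0.2, 0.4]
grip_width: 0.0003
grasp_force: 0.0
clock: 18.0
tool_pos: [0.5475, -0.0991, 0.032]
tool_rot: [3.134, 0.213, -0.002]
ft_force: [-3.6, 0.0, 2.9]
grip_width: 0.0004
grasp_force: 1.8
```

```bash
python3 -m crank '[[0.002,0,0,0],[0.003,0,0,0],[0.004,0,0,0]]'
python3 -m crank '[[-0.02,0,0,0],[-0.02,0,0,0],[-0.02,0,-0.06,0],[-0.02,0,-0.12,0],[-0.02,0,-0.15,0],[-0.02,0,-0.15,0]]'
python3 - <<'E'
from h import *
plan((.66,.02,.18,7.75))
s=env.get_state();im=env.read_camera("wrist");cv2.imwrite("pics/w5.png",im)
print([(d["centre"],d["confidence"],at_z("wrist",d["centre"],.082,s)) for d in env.spot_point("wrist","start_key_top")])
im=env.read_camera("scene");cv2.imwrite("pics/s5.png",im)
for q in("start_key_top","rack","end_stop"):print([(d["centre"],d["confidence"],at_z("scene",d["centre"],{"start_key_top":.082,"rack":0,"end_stop":.06}[q])) for d in env.spot_point("scene",q)])
E
```

```text
clock: 18.38
tool_pos: [0.5487, -0.099, 0.0315]
tool_rot: [3.134, 0.212, -0.011]
ft_force: [-12.6, -0.7, 9.3]
grip_width: 0.0004
grasp_force: 6.3
clock: 19.12
tool_pos: [0.5349, -0.1012, 0.1851]
tool_rot: [3.133, 0.213, 0.01]
ft_force: [-0.4, 0.2, -1.1]
grip_width: 0.0005
grasp_force: 0.0
t 19.12 at [ 0.5349 -0.1012  0.1851] psi 7.8 F [-0.4  0.2 -1.1] w 0.001
[0.14, -0.103, 0.006, 0.001] deg 0
[]
[([273.2, 251.3], 0.58, array([0.68442153, 0.02821209, 0.082     ])), ([198.5, 241.6], 0.56, array([ 0.71902623, -0.14664192,  0.082     ]))]
[([239.4, 171.3], 0.82, array([ 3.98557130e-01, -1.78236052e-01, -1.11022302e-16])), ([241.2, 231.4], 0.75, array([ 0.60146978, -0.08964563,  0.        ]))]
[([151.2, 243.8], 0.96, array([ 0.75177292, -0.26137793,  0.06      ])), ([199.9, 241.9], 0.84, array([ 0.70550957, -0.15234438,  0.06      ])), ([268.6, 267.1], 0.7, array([0.71558753, 0.02820597, 0.06      ])), ([148.0, 194.4], 0.19, array([ 0.61405922, -0.34934145,  0.06      ]))]
```

```bash
python3 -m crank '[[0.04,-0.06,0,0],[0.08,-0.1,0,0],[0.08,-0.1,0,0],[0.08,-0.1,0,0],[0.08,-0.1,0,0]]'
python3 - <<'E'
from h import *
plan()
s=env.get_state();im=env.read_camera("wrist");cv2.imwrite("pics/w6.png",im)
for d in env.spot_point("wrist","start_key_top"): print(d["centre"],d["confidence"],at_z("wrist",d["centre"],.082,s)); plan((*at_z("wrist",d["centre"],.082,s)[:2],.10,7.75))
E
```

```text
clock: 20.05
tool_pos: [0.5973, 0.007, 0.1815]
tool_rot: [3.134, 0.21, -0.002]
ft_force: [0.1, -0.3, 0.3]
grip_width: 0.0005
grasp_force: 0.0
t 20.05 at [0.5973 0.007  0.1815] psi 7.7 F [ 0.1 -0.3  0.3] w 0.001
[284.0, 91.0] 0.59 [0.68553674 0.01696319 0.082     ]
t 20.15 at [0.5976 0.0071 0.182 ] psi 7.7 F [-0.8 -0.7  0.1] w 0.0
[0.089, 0.002, 0.082, -0.002] deg 0
```

View pics/w6.png

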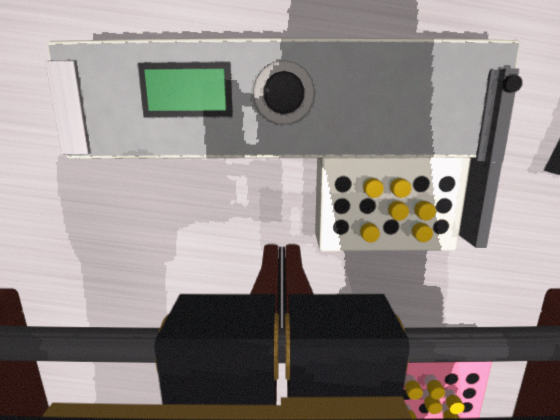

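The key is at (284,92), matching the network's point. I'll go above it and press.

```bash
python3 -m crank '[[0.05,0.002,0.02,0],[0.088,0.002,0.05,0],[0.088,0.002,0.08,0],[0.088,0.002,0.083,0],[0.088,0.002,0.083,0]]'
python3 -c "
from h import *
plan((.6855,.017,.09,7.75),(.6855,.017,.0825,7.75))"
```

```text
clock: 20.78
tool_pos: [0.6855, 0.018, 0.1]
tool_rot: [3.134, 0.212, 0.001]
ft_force: [0.4, 0.3, 0.5]
grip_width: 0.0004
grasp_force: 0.0
t 20.77 at [0.6855 0.018  0.1   ] psi 7.7 F [0.4 0.3 0.5] w 0.0
[-0.0, 0.001, 0.01, -0.0] deg 0
[-0.0, 0.001, 0.018, -0.0] deg 0
```

```bash
python3 -m crank '[[0,0.001,0.008,0],[0,0.001,0.011,0],[0,0.001,0.014,0],[0,0.001,0.016,0],[0,0.001,0.016,0]]'
python3 -m crank '[[0,0,0.001,0],[0,0,0.002,0],[0,0,0.002,0]]'
```

```text
clock: 21.4
tool_pos: [0.6861, 0.0172, 0.0844]
tool_rot: [3.134, 0.212, 0.002]
ft_force: [-2.4, -2.0, 9.1]
grip_width: 0.0002
grasp_force: 4.8
clock: 21.78
tool_pos: [0.6862, 0.0172, 0.0842]
tool_rot: [3.133, 0.212, 0.003]
ft_force: [-7.5, -3.3, 21.0]
grip_width: 0.0003
grasp_force: 10.3
```

The key reached its hard stop: the tip is at 76 mm and the force is rising to 21 N. I'll release it, move clear and check.

```bash
python3 -m crank '[[0,0,-0.006,0],[0,0,-0.02,0],[0,0,-0.06,0],[-0.04,0,-0.1,0],[-0.088,0,-0.1,0],[-0.088,0,-0.1,0],[-0.088,0,-0.1,0]]'
python3 - <<'E'
from h import *
plan()
im=env.read_camera("wrist");cv2.imwrite("pics/w7.png",im)
E
```

```text
clock: 22.65
tool_pos: [0.5991, 0.006, 0.1816]
tool_rot: [-3.134, -0.213, -0.002]
ft_force: [0.5, 0.1, -0.2]
grip_width: 0.0006
grasp_force: 0.0
t 22.65 at [0.5991 0.006  0.1816] psi 7.8 F [ 0.5  0.1 -0.2] w 0.001
```

View pics/w7.png

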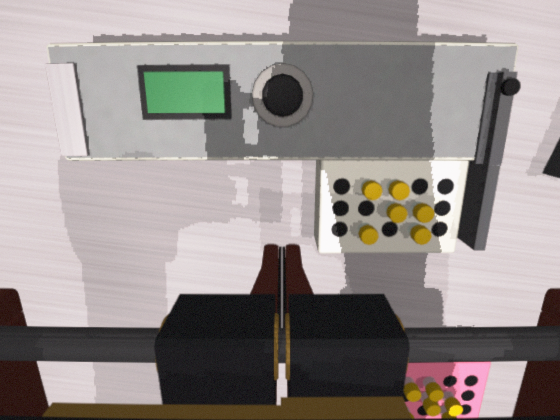

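Run:
```python
from h import *
a=np.radians(7.75);E=np.array([[np.cos(a),np.sin(a)],[-np.sin(a),np.cos(a)]])
for n,p,z in (("rack TR",(468,160),.045),("rack BR",(455,252),.045),("rack BL",(319,251),.045),("rack TL",(319,160),.045),("stop low tip",(460,241),.002),("stop up tip",(472,247),.072),("stop up inner back",(489,74),.072),("scan edge L",(70,159),.06),("scan edge R",(465,159),.06)):
    print(n,(E@at_z("wrist",p,z)[:2]).round(4))
im=cv2.imread("pics/w7.png");cv2.imwrite("pics/w7c.png",cv2.resize(im[150:260,390:520],None,fx=5,fy=5,interpolation=cv2.INTER_CUBIC))
```

```text
rack TR [ 0.6295 -0.2356]
rack BR [ 0.5432 -0.237 ]
rack BL [ 0.5445 -0.1095]
rack TL [ 0.6291 -0.1068]
stop low tip [ 0.5366 -0.2646]
stop up tip [ 0.5599 -0.2358]
stop up inner back [ 0.6968 -0.2266]
scan edge L [0.6326 0.0986]
scan edge R [ 0.6326 -0.2246]
```

View pics/w7c.png

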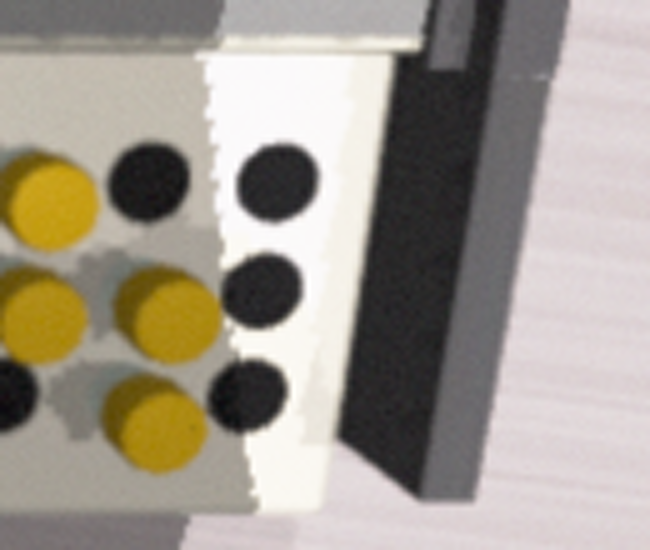

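The crop shows the rack's end right up against the stop's inner face, with no bench visible between them. The rack is still seated and the key is back up.

```bash
python3 -c "
from bench import env
print(env.sign_off())"
```

```text
the job is handed in; nothing more can be done
None
```

I pushed the white rack flush against the scanner's front and up against the end stop, pressed the start key fully down and let it come up, and handed the job in at about 22.7 s; the jar, bottle and timer were never approached.

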